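Commission a hand-wheel valve: unpin, shut, back off two turns, hold

TASK

Set up this new hand-wheel valve: pull its transit pin, which locks the wheel, up out of its socket and drop it into the steel pan with the pins from the earlier valves. Then wind the wheel clockwise (seen from above) until the valve is fully shut against its stop, and back it off exactly two full turns counterclockwise. Finish there with your gripper still closed on the upright crank handle and do not let go, so that the wheel stays put while I tighten the jam nut; leave the wrench, the jar and the screwdriver where they lie.

Things in the scene. Friction and masses are not known exactly. Their poses are not given: they have to be found in the camera images.
- valve: Grey bench valve with an outside yoke, fixed upright on a 140 x 96 x 10 mm aluminium plate bolted to the table. Origin: centre of the plate's underside, on the wheel's axis; z up. The pipe runs along x, 38 mm up. A 22 mm square lug with the pin socket stands out at x = -38 mm, its top 116 mm up. It never moves.
- wheel_axis (a point): Centre of the hand wheel, on its upright axis, 131 mm above the table. Dark steel wheel, 137 mm over its round rim (rim bar 13 mm thick), hub 31 mm across, three round spokes 10 mm thick, 120 degrees apart, one under the crank handle. The wheel stays at this height; its top is 142 mm above the table at the hub, 138 mm at the rim.
- handwheel (a joint): Angle of the hand wheel (rad): 0 = shut, at a hard stop; grows counterclockwise from above as it opens, 6.283 a turn, four turns at most; 0.7 to 0.95 turn open at the start. In the valve's frame the handle lies at (angle from x towards y) joint value - 5.2 rad. Stays where left; turning takes 0.12 N m (2 N at the handle). With the transit pin in, a spoke strikes it within a quarter turn.
- crank_handle: Upright black crank handle on the wheel, 60 mm from the wheel's axis; its grip is round, 17 to 19 mm in diameter, 58 mm tall, from 143 to 201 mm above the table. It revolves freely on its own upright pin, so a gripper can carry it round without turning. Origin: on the handle's axis, 139.5 mm above the table; z up.
- handle_grip (a point): Middle of the crank handle's grip, on its axis, 175.5 mm above the table.
- stem_top (a point): Top of the upright threaded stem (12 mm thick) in the middle of the wheel. It rises 4 mm per turn as the valve opens; 160 mm above the table when shut, about 168 mm at two turns. A hexagonal jam nut (17 mm) rides on it above the hub.
- transit_pin: Loose steel pin, 85 mm long, about 50 g: shaft 10 mm thick, foot at the origin, z along it to the head, a dark knurled cylinder 18 mm in diameter from 56 to 85 mm. At the start it stands in the lug's socket between two spokes, on the side of the wheel away from the handle, its foot 98 mm above the table; it must rise 45 mm to clear the wheel. (Two like pins lie in the pan.)
- pin_head (a point): Centre of the pin's head, on its axis, 71 mm from the foot; 169 mm above the table at the start.
- pin_socket (a point): Mouth of the pin socket in the valve's lug: hole 11.5 mm in diameter, 18 mm deep, 38 mm from the wheel's axis, 116 mm above the table.
- pan: Stainless steel pan, open at the top, 281 x 301 mm over its rolled rim (x, y) and 65 mm high, fixed on the table. Origin: centre of its underside; z up. Inside about 210 x 220 mm, floor 3 to 12 mm up. Two earlier transit pins lie in it towards its +x +y corner.
- wrench: Steel wrench, 160 mm long, lying on the table between the robot and the valve; leave it alone. Origin: middle of its underside.
- sample_jar: Clear jar with a lid, 57 mm across and 75 mm high, standing behind the valve; leave it alone. Origin: centre of its underside.
- screwdriver: Screwdriver, 187 mm long, lying behind the valve and the pan; leave it alone. Origin: middle of its underside.
Things that resemble listed ones, but are neither listed nor needed, are in the scene too. Several things have the shape of the transit_pin; the one meant has the colours described above.

How it is judged:
By the outcome, as a careful person would: the job done as asked, in the order asked, and still so for the second after the job is handed in, while the arm keeps its last pose, push and grip.
It also fails if it takes over 67 s, if anything falls off the work surface, if the arm or the gripper's body presses on something with over 40 N, if the wrist force passes 120 N, or if a joint passes its speed limit or range.

ROBOT

A 6-joint arm with a two-finger parallel gripper is mounted at the origin on a cart in front of the work surface, level with it; the furniture and walls round the work are solid. World frame = base frame: x ahead of the robot, y to its left, z up, the work surface at z = 0. Lengths are in m, angles in rad, forces in N, time in s.
With the tool pointing down it reaches from about 0.325 to 0.9 m from the base axis. Payload 6.1 kg.
Tool frame: the origin (TCP) lies midway between the tips of the shut fingers; the grasp point (between the pads) lies 19 mm behind it; x points along the fingers, y is the direction in which the jaws open and shut, and the axes are right-handed (so a half turn about x gives the same grasp; the last joint's range is limited). The gripper opens to 85 mm and grips with 20 to 120 N. Pads are 22 mm wide; open, the fingers measure 114 mm over their backs; the gripper's body (76 mm by 85 mm) begins 54 mm behind the grasp point. The pads swing forward as they close: fully open they stand 13 mm farther back than shut.
Start: joints at [1.212, 0.22, 1.526, -0, 1.395, -0.126], TCP at [0.144, 0.608, 0.231] pointing down, gripper open.
Joint ranges: [-2.98, 2.98], [-0.91, 2.08], [0.09, 2.57], [-1.24, 4.39], [0.2, 2.65], [-2.68, 2.68]. Speed limits (rad/s): [2.57, 2.57, 3.01, 3.14, 3.14, 3.14].

INTERFACE

Orientations are given as [roll, pitch, yaw] about the fixed x, y, z axes, in that order (R = Rz(yaw) Ry(pitch) Rx(roll)).
In Python, from plant import movep, move_l, set_joints, gripper_to, hold, inverse_kinematics, observe, get_image, get_calibration, Unreachable, job_done gives the robot as it stands. Calls block until the motion is done:
- movep(position, orientation): joint-space move of the TCP to a pose.
- move_l(position, feed=0.15, rotation=None, max_force=None): straight line of the TCP; rotation=None keeps the orientation; feed is the mean speed in m/s. With max_force (N) it stops when the force on the tool has changed by that much, and returns True; else False.
- set_joints(angles): joint-space move.
- gripper_to(opening, f_grip=None): finger opening in m; f_grip is the grip in N (None keeps the last); returns when the fingers have stopped.
- hold(seconds).
- inverse_kinematics(position, orientation): joint angles nearest the present ones, or None.
- observe(): the state.
- get_image(name): name is "scene" or "top" or "wrist"; returns (picture, depth): 400x640x3 uint8, red, green, blue; 400x640 float32, m along the optical axis (not along the pixel's ray), 0 where there is no reading.
- get_calibration(name): a dict with "intrinsics" (3x3 intrinsics, pixels), "dist_coeffs" ([k1, k2, p1, p2, k3] as OpenCV has them; the pictures are not rectified), "world_from_camera" (4x4, takes a point from camera to world coordinates). Camera axes: x right, y down, z forward; pixel columns grow to the right and rows downward; lengths in m; the calibration is good to about 2 mm. A picture is of the moment at which its call begins: read the wrist's pose just before it. get_calibration takes no time and is no camera call; for the wrist camera it gives the pose at the moment of the call.
A pose or a line that the arm cannot do raises Unreachable and nothing moves.
- job_done(): hands the job in, once; it reports no verdict.
The state is a dict: "time_s": time; "q": joint angles; "joint_velocities": joint speeds; "joint_torque": joint torques, N m; "eef_pos": TCP position; "tcp_rot": TCP orientation; "ft_force": force on the tool from outside, world axes, zero at the start; "torque": the same for the moment, N m; "opening": finger opening in m.
Only numpy, scipy, OpenCV 4.12 (cv2) and the standard library are available. Lean on these libraries where they do the work, as an engineer would, in place of code of your own. Each camera call takes 0.05 s, during which the arm holds its last target.

## Working session

There is one attempt and no reset: what is moved stays moved. The work goes in short steps, each a Python script; the robot and the scene stay as the last script left them, time stands still between calls to the robot, and variables do not carry over. Pictures are saved under pics/ and viewed, and the job is handed in when it is done.

```bash
ls; mkdir -p pics
cat > h.py <<'E'
import numpy as np, cv2
from plant import *
def snap(n,f):
    T=get_calibration(n); p,d=get_image(n); cv2.imwrite(f'pics/{f}.png',p[:,:,::-1]); np.savez(f'pics/{f}.npz',p=p,d=d,K=T['intrinsics'],D=T['dist_coeffs'],T=T['world_from_camera'])
def ld(f): return np.load(f'pics/{f}.npz')
def ray(z,uv):
    n=cv2.undistortPoints(np.array([[uv]],float),z['K'],z['D'])[0,0]
    T=z['T']; return T[:3,3],T[:3,:3]@np.array([n[0],n[1],1.])
def onz(z,uv,h):
    o,d=ray(z,uv); return o+d*(h-o[2])/d[2]
def dep(z,uv):
    o,d=ray(z,uv); return o+d*z['d'][int(uv[1]),int(uv[0])]
def proj(z,P):
    T=np.linalg.inv(z['T']); r,_=cv2.Rodrigues(T[:3,:3])
    return cv2.projectPoints(np.array(P,float).reshape(-1,1,3),r,T[:3,3],z['K'],z['D'])[0][:,0]
E
python3 - <<'E'
from h import *
for n in ['scene','top','wrist']: snap(n,n+'0')
s=observe();print(s)
for n in ['scene','top']: print(ld(n+'0')['T'].round(3))
E
```

```text
pics
{'time_s': 0.15, 'q': array([ 1.21192720e+00,  2.21069747e-01,  1.52737003e+00,  2.39617577e-05,
        1.39473455e+00, -1.26121845e-01]), 'joint_velocities': array([ 0.00035797, -0.00247839, -0.00326944,  0.00024942,  0.0006249 ,
       -0.00163824]), 'joint_torque': array([-2.06597706e-04, -4.97484219e+01, -3.89901137e+01, -3.05292542e-04,
        7.26043072e-03,  3.76505193e-05]), 'eef_pos': array([0.1439941 , 0.60768586, 0.23042372]), 'tcp_rot': array([-1.71182831,  1.56921448, -1.94457981]), 'ft_force': array([-0.5565332 ,  0.32896619, -0.13695951]), 'torque': array([-0.04618419,  0.01310854, -0.02431221]), 'opening': 0.0855394855291971}
[[ 0.52  -0.39   0.76  -0.252]
 [-0.854 -0.236  0.463 -0.491]
 [-0.001 -0.89  -0.456  0.589]
 [ 0.     0.     0.     1.   ]]
[[-0.013 -0.994  0.109  0.411]
 [-1.     0.01  -0.025 -0.   ]
 [ 0.024 -0.11  -0.994  1.108]
 [ 0.     0.     0.     1.   ]]
```

View pics/scene0.png

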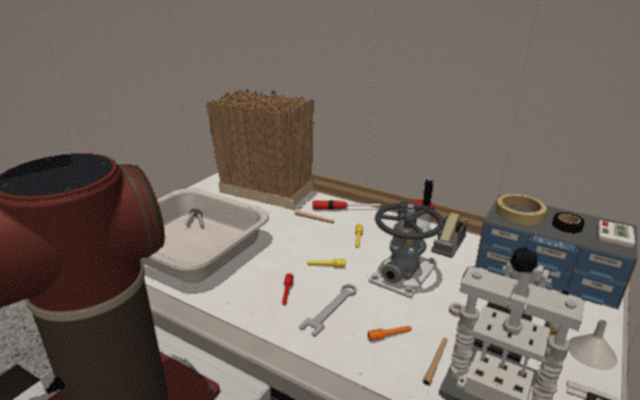

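View pics/top0.png

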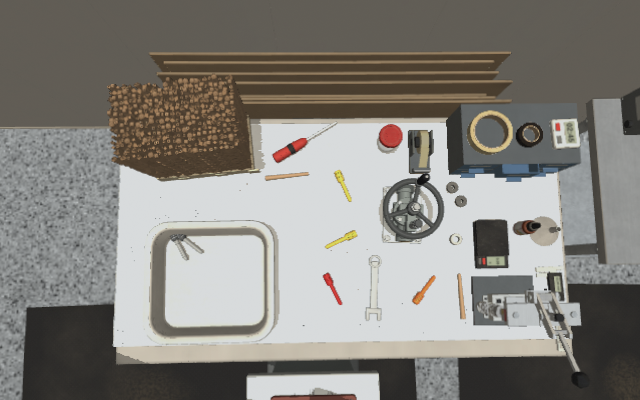

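View pics/wrist0.png

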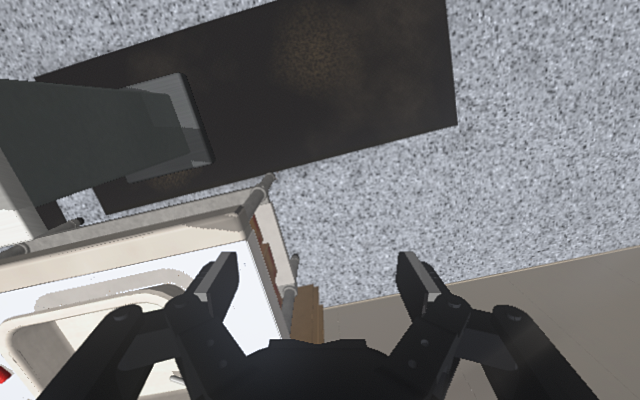

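The scene view shows the valve near (408,230), the handle at (428,192) and the pan at (200,230). In the top view the wheel is near (413,208), the handle's knob at (424,180) and the pan at (212,281). The wrist view only shows the pan and the floor. Next I'll enlarge the valve.

Run:
```python
from h import *
t=cv2.imread('pics/top0.png')[165:255,370:475]; s=cv2.imread('pics/scene0.png')[170:300,360:460]
cv2.imwrite('pics/c1.png',cv2.resize(t,None,fx=6,fy=6,interpolation=cv2.INTER_CUBIC)); cv2.imwrite('pics/c2.png',cv2.resize(s,None,fx=4.5,fy=4.5,interpolation=cv2.INTER_CUBIC))
```

```text
(no output)
```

View pics/c1.png

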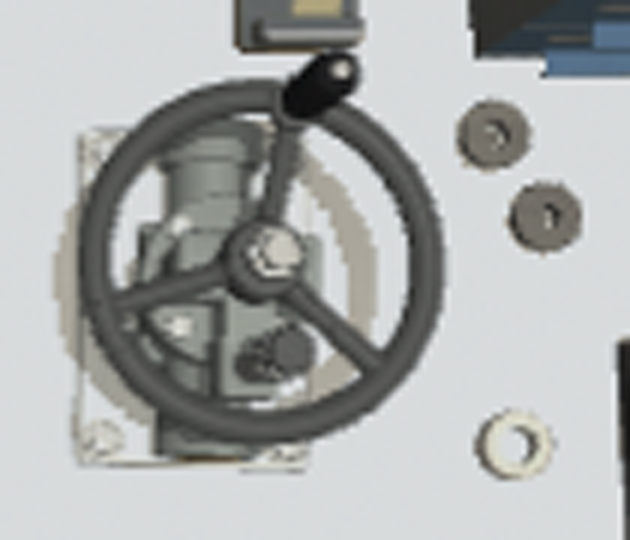

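View pics/c2.png

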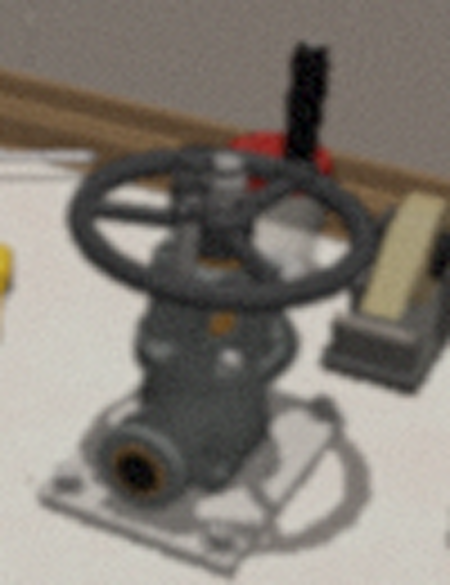

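The top crop shows the wheel, its handle at crop (320,85) and one dark knurled head at crop (292,348), which is full-image (418.7,223). The head lies between two spokes, opposite the handle. Next I'll measure these.

Run:
```python
from h import *
z=ld('top0'); c=lambda u,v:(370+u/6-.4,165+v/6-.4)
# rim outer edge extremes from crop: left 80,right 445, top 78,bottom 442
# rim by depth
d=z['d']; H=np.zeros(d.shape)
P={}
pts=[]
for v in range(165,255):
  for u in range(370,460):
    if d[v,u]>0:
      p=dep(z,(u,v)); 
      if .118<p[2]<.148: pts.append([u,v,*p])
pts=np.array(pts)
print(len(pts),pts.min(0).round(3),pts.max(0).round(3))
hull=cv2.convexHull(pts[:,3-1:4].astype(np.float32)*1)
cc,r=cv2.minEnclosingCircle(pts[:,2:4].astype(np.float32)); print('circ',cc,r)
e=cv2.fitEllipse(hull); print(e)
for n,uv,h in [('head top',c(292,348),.183),('handle top',c(343,70),.201),('handle base',c(305,105),.143),('stem',c(275,250),.163),('hub',c(265,265),.142)]:
  print(n,uv,onz(z,uv,h).round(4),dep(z,uv).round(4))
# plate corners
for q in [(80,128),(78,465),(310,468)]: print('plate',onz(z,c(*q),.01).round(4))
# pan
for q in [(150,222),(278,222),(278,340),(150,340)]: print('pan',onz(z,q,.065).round(3))
s=ld('scene0')
w=np.array([*cc,0])
print('scene wheel',proj(s,[[cc[0],cc[1],.131]]),'head',proj(s,onz(z,c(292,348),.183)))
for q in [(400,200),(425,185)]: print(dep(s,q))
```

```text
1383 [ 3.83e+02  1.78e+02  4.66e-01 -2.95e-01  1.18e-01] [ 4.43e+02  2.38e+02  6.01e-01 -1.60e-01  1.47e-01]
circ (0.5330085754394531, -0.2280067652463913) 0.06824220716953278
((0.5329462885856628, -0.22785037755966187), (0.13539105653762817, 0.13612370193004608), 128.18019104003906)
head top (418.2666666666667, 222.6) [ 0.4959 -0.2259  0.183 ] [ 0.4958 -0.2256  0.1844]
handle top (426.7666666666667, 176.26666666666665) [ 0.5911 -0.2428  0.201 ] [ 0.5911 -0.2428  0.201 ]
handle base (420.43333333333334, 182.1) [ 0.5896 -0.2438  0.143 ] [ 0.5846 -0.2369  0.1701]
stem (415.43333333333334, 206.26666666666665) [ 0.5332 -0.2259  0.163 ] [ 0.5326 -0.225   0.167 ]
hub (413.7666666666667, 208.76666666666665) [ 0.5304 -0.2271  0.142 ] [ 0.5283 -0.2232  0.1585]
plate [ 0.6053 -0.1823  0.01  ]
plate [ 0.4642 -0.1775  0.01  ]
plate [ 0.4618 -0.2737  0.01  ]
pan [0.515 0.374 0.065]
pan [0.512 0.077 0.065]
pan [0.241 0.078 0.065]
pan [0.247 0.366 0.065]
scene wheel [[408.81837537 218.27589377]] head [[403.00030118 202.3449369 ]]
[ 0.97919173 -0.04445169 -0.07370132]
[ 0.58233151 -0.23794221  0.18718796]
```

Checks against the given sizes, all of which agree:

| Quantity | Measured | Given |
|---|---|---|
| Wheel radius | 68 mm | 68.5 mm |
| Pin head to wheel axis | 37 mm | 38 mm |
| Handle to wheel axis | 59 mm | 60 mm |
| Pin head top height | 184 mm | 183 mm |

The wheel angle comes to about 0.79 turn, within the stated range. Candidates for the pin:
- **Grey pins:** (180,240) and (190,243), in the pan, so they are the earlier ones.
- **Coloured look-alikes:** yellow (343,185) and (341,240), red (332,288) and orange (424,290).
- **Dark knurled head:** (418,223), in the lug. This is the one meant, confirmed in the enlarged crop above.

Next I'll check obstacle heights and IK, then hover above the pin for a wrist picture.

Run:
```python
from h import *
z=ld('top0')
for q in [(452,135),(490,165),(570,110),(420,150),(390,135),(490,240),(527,227),(485,300),(550,300),(180,120),(212,280),(150,280),(440,110)]: print(q,dep(z,q).round(3))
W=np.array([.533,-.228]); q0=observe()['q']
for psi in [-.6,-.3,0,.3,.6,1.05]:
  r=[]
  for P in [(.496,-.226,.15),(.496,-.226,.28),(.375,.215,.15),(.375,.215,.08)]+[(W[0]+.06*np.cos(a),W[1]+.06*np.sin(a),.157) for a in (0,1.57,3.14,4.7)]:
    q=inverse_kinematics(list(P),[0,np.pi/2,psi]); r.append(None if q is None else np.round(q,2).tolist())
  print(psi,*r,sep='\n ')
```

```text
(452, 135) [ 0.723 -0.349  0.05 ]
(490, 165) [ 0.636 -0.417  0.103]
(570, 110) [ 0.76  -0.603  0.118]
(420, 150) [ 0.684 -0.267  0.06 ]
(390, 135) [ 0.716 -0.191  0.078]
(490, 240) [ 0.466 -0.441  0.022]
(527, 227) [ 0.494 -0.513  0.064]
(485, 300) [ 0.321 -0.418  0.026]
(550, 300) [ 0.335 -0.476  0.215]
(180, 120) [0.694 0.252 0.261]
(212, 280) [0.377 0.243 0.004]
(150, 280) [0.381 0.37  0.065]
(440, 110) [ 0.855 -0.38  -0.14 ]
-0.6
 [-0.57, 0.1, 1.82, 0.0, 1.22, -1.54]
 [-0.57, 0.0, 1.67, 0.0, 1.47, -1.54]
 [0.34, -0.18, 2.09, -0.0, 1.23, -0.63]
 [0.34, -0.08, 2.14, -0.0, 1.07, -0.63]
 [-0.49, 0.3, 1.57, -0.0, 1.27, -1.46]
 [-0.45, 0.13, 1.77, -0.0, 1.24, -1.42]
 [-0.6, 0.05, 1.86, 0.0, 1.23, -1.57]
 [-0.63, 0.24, 1.65, 0.0, 1.25, -1.6]
-0.3
 [-0.57, 0.1, 1.82, 0.0, 1.22, -1.84]
 [-0.57, 0.0, 1.67, 0.0, 1.47, -1.84]
 [0.34, -0.18, 2.09, -0.0, 1.23, -0.93]
 [0.34, -0.08, 2.14, -0.0, 1.07, -0.93]
 [-0.49, 0.3, 1.57, 0.0, 1.27, -1.76]
 [-0.45, 0.13, 1.77, 0.0, 1.24, -1.72]
 [-0.6, 0.05, 1.86, 0.0, 1.23, -1.87]
 [-0.63, 0.24, 1.65, 0.0, 1.25, -1.9]
0
 [-0.57, 0.1, 1.82, 0.0, 1.22, -2.1
[... 189 characters left out ...]
, -2.02]
 [-0.6, 0.05, 1.86, 0.0, 1.23, -2.17]
 [-0.63, 0.24, 1.65, 0.0, 1.25, -2.2]
0.3
 [-0.57, 0.1, 1.82, 0.0, 1.22, -2.44]
 [-0.57, 0.0, 1.67, 0.0, 1.47, -2.44]
 [0.34, -0.18, 2.09, -0.0, 1.23, -1.53]
 [0.34, -0.08, 2.14, -0.0, 1.07, -1.53]
 [-0.49, 0.3, 1.57, 0.0, 1.27, -2.36]
 [-0.45, 0.13, 1.77, 0.0, 1.24, -2.32]
 [-0.6, 0.05, 1.86, 0.0, 1.23, -2.47]
 [-0.63, 0.24, 1.65, 0.0, 1.25, -2.5]
0.6
 None
 None
 [0.34, -0.18, 2.09, 0.0, 1.23, -1.83]
 [0.34, -0.08, 2.14, -0.0, 1.07, -1.83]
 [-0.49, 0.3, 1.57, 0.0, 1.27, -2.66]
 [-0.45, 0.13, 1.77, 0.0, 1.24, -2.62]
 None
 None
1.05
 None
 None
 [0.34, -0.18, 2.09, 0.0, 1.23, -2.28]
 [0.34, -0.08, 2.14, 0.0, 1.07, -2.28]
 None
 None
 None
 None
```

Run:
```python
from h import *
movep([.2,.38,.33],[0,np.pi/2,-np.pi+1.0])
movep([.50,-.226,.32],[0,np.pi/2,-np.pi])
s=observe();print(s['time_s'],s['eef_pos'],s['q'].round(2),s['ft_force'].round(2))
snap('wrist','w1')
print(ld('w1')['T'].round(3))
```

```text
3.9833 [ 0.50033525 -0.22511576  0.32015993] [-0.57 -0.01  1.61  0.    1.54  1.  ] [-0.1   0.34 -0.03]
[[ 0.    -0.95  -0.313  0.58 ]
 [-1.    -0.    -0.    -0.225]
 [ 0.     0.313 -0.95   0.463]
 [ 0.     0.     0.     1.   ]]
```

View pics/w1.png

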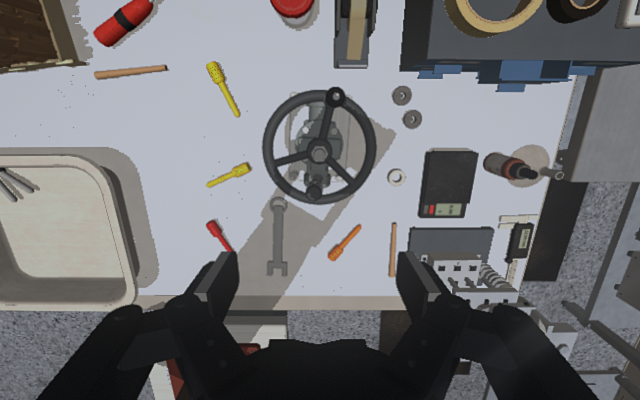

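The wrist view shows the wheel centred near (319,148), the handle top at (335,97) and the pin head at (315,191). I'll measure these more finely.

Run:
```python
from h import *
z=ld('w1'); d=z['d']
pts=[]
for v in range(75,220):
  for u in range(250,390):
    if d[v,u]>0: pts.append([u,v,*dep(z,(u,v))])
pts=np.array(pts)
m=(pts[:,4]>.125)&(pts[:,4]<.145)
hull=cv2.convexHull(pts[m][:,2:4].astype(np.float32)); print('rim',cv2.fitEllipse(hull),cv2.minEnclosingCircle(hull))
def cl(lo,hi,c,r):
  k=(pts[:,4]>lo)&(pts[:,4]<hi)&(np.hypot(pts[:,2]-c[0],pts[:,3]-c[1])<r); k=pts[k]
  print(len(k),k.mean(0).round(4),'mid',((k.min(0)+k.max(0))/2).round(4),'ext',(k.max(0)-k.min(0)).round(3)); 
cl(.179,.19,(.496,-.226),.02); cl(.195,.206,(.59,-.243),.02); cl(.159,.175,(.533,-.227),.02)
im=cv2.imread('pics/w1.png')[80:215,250:390]; cv2.imwrite('pics/c3.png',cv2.resize(im,None,fx=4.4,fy=4.4,interpolation=cv2.INTER_CUBIC))
```

```text
rim ((0.5325049757957458, -0.2275446057319641), (0.13432320952415466, 0.13543252646923065), 137.99403381347656) ((0.5321804881095886, -0.22755210101604462), 0.06822355836629868)
205 [ 3.140488e+02  1.921902e+02  4.951000e-01 -2.220000e-01  1.818000e-01] mid [ 3.140e+02  1.925e+02  4.941e-01 -2.220e-01  1.815e-01] ext [1.6e+01 1.5e+01 1.7e-02 1.7e-02 5.0e-03]
258 [ 3.352829e+02  9.689920e+01  5.900000e-01 -2.417000e-01  1.992000e-01] mid [ 3.350e+02  9.650e+01  5.904e-01 -2.416e-01  1.989e-01] ext [1.6e+01 1.9e+01 1.6e-02 1.5e-02 8.0e-03]
114 [ 3.195e+02  1.535e+02  5.333e-01 -2.279e-01  1.625e-01] mid [ 3.195e+02  1.535e+02  5.330e-01 -2.279e-01  1.619e-01] ext [1.1e+01 1.1e+01 1.2e-02 1.2e-02 6.0e-03]
```

View pics/c3.png

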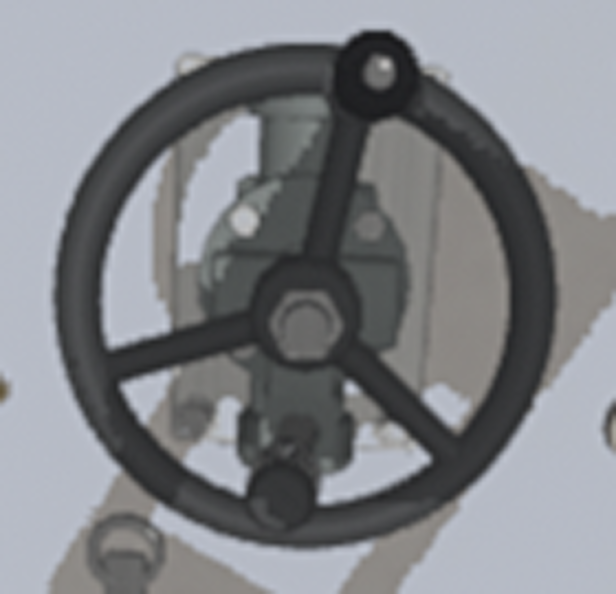

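Wrist and top views agree to about 3 mm, giving the pin near (0.495,-0.223). Next I'll descend, grip gently and check the lateral force.

Run:
```python
from h import *
gripper_to(.05)
move_l([.495,-.2232,.20],feed=.2)
print(move_l([.495,-.2232,.151],feed=.08,max_force=8))
a=observe();print(a['eef_pos'],a['ft_force'].round(2))
gripper_to(.0,f_grip=30)
s=observe();print(s['time_s'],s['opening'],s['eef_pos'],s['ft_force'].round(2),s['torque'].round(2))
snap('wrist','w2')
```

```text
False
[ 0.49512792 -0.22327784  0.15106634] [ 1.31 -0.62  0.96]
6.3667 0.017243485632356174 [ 0.49539939 -0.22363045  0.15167394] [-0.56 -1.03  1.27] [-0.17 -0.08  0.02]
```

View pics/w2.png

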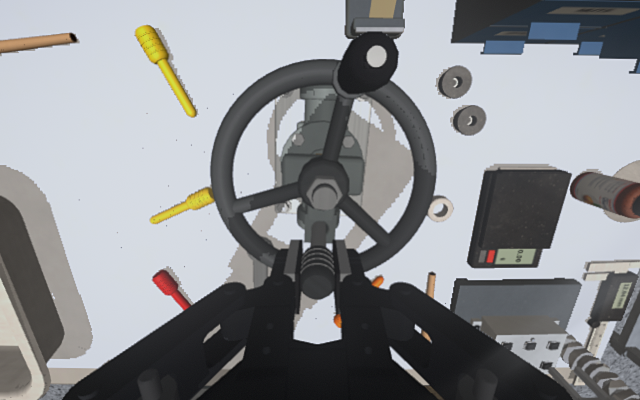

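The pads straddle the knurled head at (318,275), the opening is 17 mm and there is almost no lateral load. I'll firm the grip and pull.

Run:
```python
from h import *
gripper_to(.0,f_grip=60)
p=observe()['eef_pos']
print(move_l([p[0],p[1],.175],feed=.06,max_force=15)); print(observe()['ft_force'].round(1))
print(move_l([p[0],p[1],.245],feed=.12,max_force=20))
s=observe();print(s['time_s'],s['opening'],s['eef_pos'],s['ft_force'].round(2))
snap('scene','s1');im=cv2.imread('pics/s1.png')[130:300,320:480]; cv2.imwrite('pics/c4.png',cv2.resize(im,None,fx=3.5,fy=3.5))
```

```text
False
[ 0.9  0.2 -0.1]
False
7.9167 0.016578881736508667 [ 0.49499767 -0.22337221  0.24415251] [ 0.28 -0.28 -0.79]
```

View pics/c4.png

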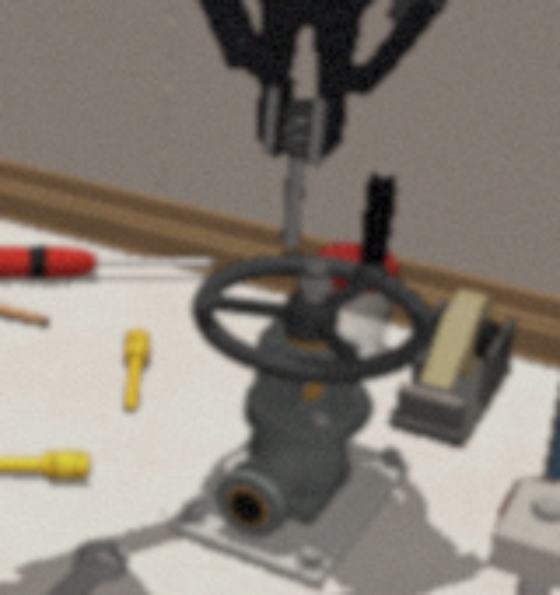

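The pin hangs clear of the wheel, seen at crop (293,200). I'll carry it to the pan, lower it and release.

Run:
```python
from h import *
movep([.365,.205,.22],[0,np.pi/2,-np.pi+.6])
print(move_l([.365,.205,.085],feed=.2,max_force=12))
print(observe()['eef_pos'],observe()['opening'])
gripper_to(.05)
hold(.2)
move_l([.365,.205,.24],feed=.3)
snap('wrist','w3'); snap('top','t3')
print(observe()['time_s'])
im=cv2.imread('pics/t3.png')[210:350,130:290]; cv2.imwrite('pics/c5.png',cv2.resize(im,None,fx=3.5,fy=3.5))
```

```text
False
[0.36589494 0.20500811 0.08579131] 0.016356922473469038
11.825
```

View pics/w3.png

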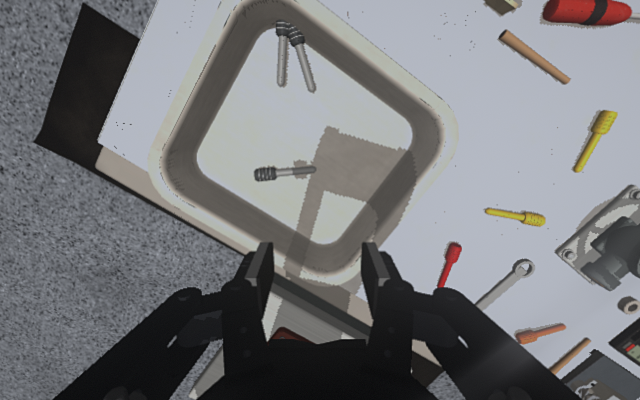

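The pin lies in the pan at (285,172), with the two earlier pins at (283,50) and (300,55). Next is the crank handle.

Run:
```python
from h import *
movep([.590,-.242,.28],[0,np.pi/2,-2.09])
move_l([.590,-.242,.21],feed=.2)
print(move_l([.590,-.242,.157],feed=.1,max_force=8))
a=observe();print(a['eef_pos'],a['ft_force'].round(2))
gripper_to(.0,f_grip=40)
s=observe();print(s['time_s'],s['opening'],s['eef_pos'],s['ft_force'].round(2),s['torque'].round(2),s['q'].round(2))
snap('wrist','w4')
```

```text
False
[ 0.5902521  -0.24218153  0.15739368] [-0.12 -0.56  0.07]
15.225 0.017471066874636638 [ 0.59072833 -0.24240558  0.15811842] [-0.08 -0.71  3.52] [ 0.   -0.08 -0.04] [-0.51  0.31  1.56  0.    1.27  0.01]
```

View pics/w4.png

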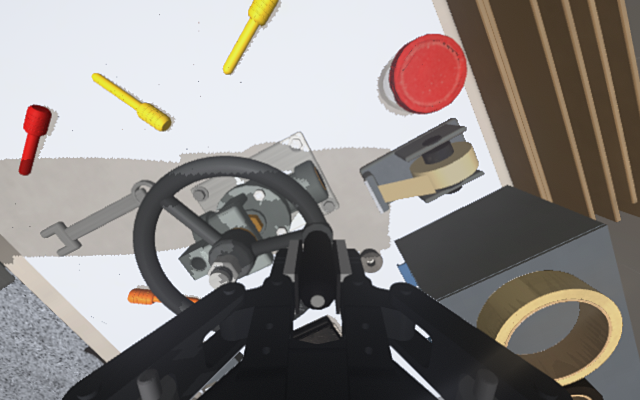

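The handle is held at (318,270), opening 17.5 mm. I'll wind clockwise in a first stretch, logging the forces.

```bash
cat >> h.py <<'E'
def arc(C,a0,a1,r=.06,da=.3,feed=.15,mf=None,z=.158,log=None):
    n=max(1,int(np.ceil(abs(a1-a0)/da-1e-9)))
    for a in np.linspace(a0,a1,n+1)[1:]:
        st=move_l([C[0]+r*np.cos(a),C[1]+r*np.sin(a),z],feed=feed,max_force=mf)
        s=observe(); p=s['eef_pos']; f=s['ft_force']; e=np.array([np.cos(a),np.sin(a)]); t=np.array([-e[1],e[0]])
        L=[a,np.arctan2(p[1]-C[1],p[0]-C[0]),1e3*np.hypot(p[0]-C[0],p[1]-C[1]),f[:2]@e,f[:2]@t,f[2],s['opening']*1e3,s['time_s'],1e3*p[0],1e3*p[1]]
        print(*np.round(L,2),st)
        if log is not None: log.append(L)
        if st: return True
    return False
E
python3 - <<'E'
from h import *
gripper_to(0,f_grip=60)
C=(.5328,-.2278); p=observe()['eef_pos']; a=np.arctan2(p[1]-C[1],p[0]-C[0]); print(a)
arc(C,a,a-1.5,r=.0595,mf=25)
E
```

```text
-0.2469595061074256
-0.55 -0.56 59.79 1.43 -2.09 3.43 16.79 15.76 583.42 -259.62 False
-0.85 -0.86 59.88 3.67 -2.16 2.35 16.78 16.02 572.08 -273.0 False
-1.15 -1.15 59.95 4.36 -1.34 1.81 17.04 16.29 557.15 -282.58 False
-1.45 -1.45 60.04 6.16 -1.88 3.08 17.11 16.56 539.81 -287.43 False
-1.75 -1.76 60.11 6.71 -2.55 4.22 17.01 16.82 521.59 -286.85 False
```

The forces are small and the wheel turns freely. I'll continue to just short of the expected stop, then creep into it.

Run:
```python
from h import *
C=(.5328,-.2282)
p=observe()['eef_pos']; a=np.arctan2(p[1]-C[1],p[0]-C[0])
L=[]
arc(C,a,-4.75,r=.060,mf=25,log=L)
print('creep')
arc(C,-4.75,-5.6,r=.060,da=.06,feed=.06,mf=12,log=L)
L=np.array(L); np.save('L.npy',L)
```

```text
-2.06 -2.07 59.89 4.48 -3.13 5.31 16.83 17.1 503.98 -280.71 False
-2.36 -2.37 59.98 5.02 -2.33 6.03 17.35 17.37 489.67 -269.88 False
-2.66 -2.68 60.1 5.69 -2.22 6.86 16.78 17.63 479.01 -254.99 False
-2.96 -2.99 60.2 5.96 -1.55 7.74 17.22 17.9 473.34 -237.59 False
-3.25 2.99 60.27 4.04 -2.01 7.27 17.0 18.17 473.19 -219.3 False
-3.55 2.7 60.35 3.35 -1.2 6.34 16.71 18.43 478.33 -202.2 False
-3.85 2.41 60.35 2.56 -1.03 5.9 17.17 18.7 487.99 -187.77 False
-4.15 2.12 60.29 2.44 -2.74 5.34 17.0 18.97 501.38 -176.75 False
-4.45 1.82 60.22 2.6 -1.79 5.04 16.79 19.23 517.68 -169.91 False
-4.75 1.53 60.1 3.54 -1.91 4.75 17.14 19.5 535.4 -168.16 False
creep
-4.81 1.48 60.11 2.96 -0.24 5.56 16.91 19.75 538.04 -168.32 False
-4.86 1.43 60.08 3.45 1.08 6.11 16.94 20.0 541.28 -168.72 False
-4.92 1.37 60.04 2.77 0.26 6.1 17.05 20.25 544.62 -169.34 False
-4.98 1.32 60.03 2.93 -0.24 5.52 17.08 20.5 547.98 -170.12 False
-5.03 1.26 60.0 3.69 0.05 4.77 17.27 20.75 551.24 -171.1 False
-5.09 1.2 60.0 3.7 -0.02 5.87 16.96 21.0 554.49 -172.26 False
-5.15 1.14 59.96 3.74 0.32 4.42 17.09 21.25 557.64 -173.63 False
-5.2 1.09 59.95 3.9 -0.66 5.54 17.11 21.5 560.77 -175.17 False
-5.26 1.04 59.93 3.26 4.93 7.7 16.92 21.75 563.03 -176.46 False
-5.32 1.04 59.95 1.21 17.03 16.04 16.81 22.0 563.31 -176.59 False
-5.37 1.03 59.94 -1.25 29.48 23.86 17.12 22.25 563.52 -176.74 False
-5.43 1.03 59.95 -4.8 41.78 32.65 17.22 22.5 563.77 -176.87 False
-5.49 1.02 59.9 -9.57 53.78 39.85 16.67 22.75 563.97 -177.05 False
-5.54 1.02 59.89 -13.47 65.73 46.24 17.28 23.0 564.19 -177.2 False
-5.6 1.02 59.85 -18.85 75.84 53.65 16.85 23.25 564.36 -177.35 False
```

The stop came at handle angle 1.04 rad; the plate geometry predicted about 1.0–1.05. The per-move force limit never tripped because the load built up step by step, and it reached about 93 N, below 120 N. I'll relax to the contact angle and look for slip.

Run:
```python
from h import *
C=(.5328,-.2282)
for a in (-5.24-.03,-5.24):
  arc(C,a,a,r=.060,da=1,feed=.06)
print(observe()['eef_pos'],observe()['torque'].round(2))
snap('wrist','w5')
```

```text
-5.27 1.04 59.93 2.63 8.19 9.57 16.82 23.72 563.12 -176.51 False
-5.24 1.04 59.94 3.92 1.98 6.33 16.78 23.98 562.91 -176.37 False
[ 0.56291359 -0.17637473  0.15812983] [ 0.57  0.   -0.  ]
```

View pics/w5.png

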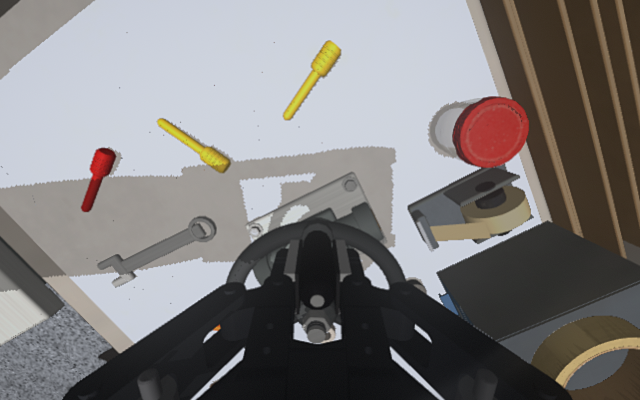

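No slip: the arm came back to the same contact position with the load gone. Now I'll back off two full turns counterclockwise.

Run:
```python
from h import *
C=(.5328,-.2282); a0=-5.24; end=a0+4*np.pi
arc(C,a0,end-.15,r=.060,feed=.15)
arc(C,end-.15,end,r=.060,da=.08,feed=.06)
s=observe(); print(s['eef_pos'],s['time_s'],end)
snap('wrist','w6');snap('top','t6')
```

```text
-4.94 1.35 60.03 4.37 1.74 7.23 17.09 24.29 545.98 -169.64 False
-4.65 1.65 60.13 4.89 2.08 7.97 17.22 24.56 528.0 -168.26 False
-4.35 1.95 60.2 4.9 1.95 8.49 16.51 24.82 510.46 -172.3 False
-4.06 2.25 60.29 4.73 2.08 8.39 16.77 25.09 494.88 -181.33 False
-3.76 2.55 60.33 3.4 1.66 8.34 17.29 25.36 482.66 -194.66 False
-3.47 2.85 60.32 2.56 2.58 7.39 17.41 25.62 475.08 -210.69 False
-3.17 3.14 60.31 1.49 1.67 6.14 17.02 25.89 472.49 -227.84 False
-2.87 -2.86 60.24 0.8 0.99 6.0 17.33 26.16 474.9 -244.83 False
-2.58 -2.57 60.14 1.88 2.24 5.65 17.06 26.42 482.11 -260.58 False
-2.28 -2.28 60.04 1.27 2.34 4.86 17.07 26.69 493.71 -273.77 False
-1.99 -1.99 59.93 2.73 1.75 5.31 16.84 26.96 508.67 -283.05 False
-1.69 -1.69 59.81 3.27 1.72 4.67 17.09 27.22 525.64 -287.58 False
-1.4 -1.39 59.71 2.58 2.68 4.5 17.24 27.49 543.29 -286.98 False
-1.1 -1.1 59.65 2.56 1.62 4.35 17.22 27.76 560.0 -281.28 False
-0.81 -0.8 59.59 2.56 1.64 4.49 16.96 28.02 574.31 -270.96 False
-0.51 -0.5 59.57 2.01 2.2 4.74 17.31 28.29 585.11 -256.69 False
-0.21 -0.19 59.57 2.83 2.41 5.32 16.94 28.56 591.25 -239.73 False
0
[... 1082 characters left out ...]
e
5.11 -1.17 59.62 3.17 1.44 5.55 16.73 33.36 556.27 -283.0 False
5.4 -0.87 59.55 3.87 1.61 5.43 16.89 33.62 571.35 -273.59 False
5.7 -0.56 59.54 3.58 2.11 5.78 17.07 33.89 583.12 -260.03 False
5.99 -0.26 59.54 3.5 1.19 6.51 17.1 34.16 590.34 -243.5 False
6.29 0.04 59.63 2.64 3.17 6.7 16.91 34.42 592.38 -225.72 False
6.59 0.34 59.73 1.21 1.86 8.35 16.96 34.69 589.08 -208.18 False
6.88 0.64 59.85 0.21 1.91 8.87 16.65 34.96 580.87 -192.54 False
7.18 0.93 59.99 -0.73 2.46 9.23 16.6 35.22 568.53 -180.0 False
7.25 1.0 60.02 -0.36 1.17 8.65 17.07 35.48 565.37 -177.79 False
7.33 1.07 60.04 -0.4 0.88 7.97 17.05 35.72 561.67 -175.56 False
[ 0.56167423 -0.17556147  0.15808941] 35.725 7.326370614359172
```

View pics/w6.png

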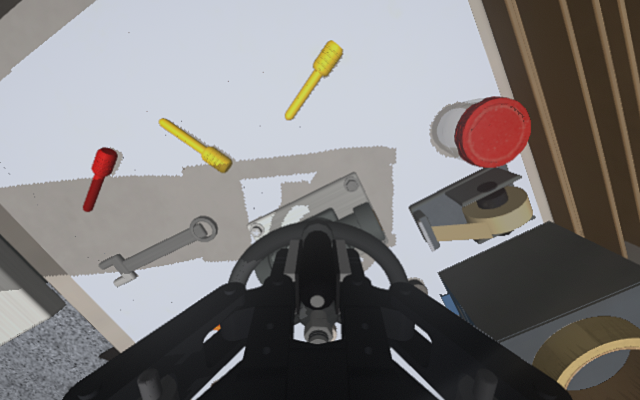

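View pics/t6.png

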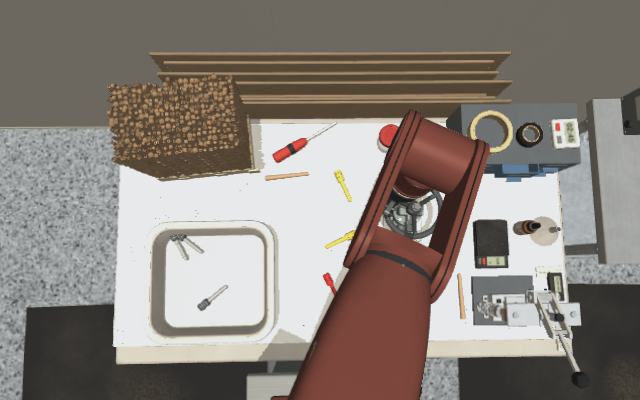

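The reading is 0.024 rad past the two-turn mark (measured 1.068 against 1.044 at the stop). I'll trim that back on the measured pose and compare with the picture taken at the stop.

Run:
```python
from h import *
C=np.array((.5328,-.2282)); T=np.array([.56291,-.17637]); cmd=-5.24
for i in range(3):
  s=observe(); p=s['eef_pos'][:2]; e=np.arctan2(*(p-C)[::-1])-np.arctan2(*(T-C)[::-1]); print('err',e,s['ft_force'].round(1))
  if abs(e)<.003: break
  cmd-=e; move_l([C[0]+.06*np.cos(cmd),C[1]+.06*np.sin(cmd),.158],feed=.03); hold(.2)
hold(.5)
s=observe(); p=s['eef_pos'][:2]; print(np.arctan2(*(p-C)[::-1])-np.arctan2(*(T-C)[::-1]),s['eef_pos'],s['opening'],s['ft_force'],s['time_s'])
snap('wrist','w7'); snap('scene','s7')
a=cv2.imread('pics/w5.png')[210:370,220:420];b=cv2.imread('pics/w7.png')[210:370,220:420]
cv2.imwrite('pics/c7.png',cv2.resize(np.hstack([a,b]),None,fx=2,fy=2))
```

```text
err 0.02483881371506902 [-1.7  0.3  9.1]
err 0.0007689059861719638 [-1.8 -0.2  8.7]
0.0008489824225756948 [ 0.56291059 -0.17626752  0.15807929] 0.017134946706965592 [-1.54446941  0.06866465  8.50632645] 36.775
```

View pics/c7.png

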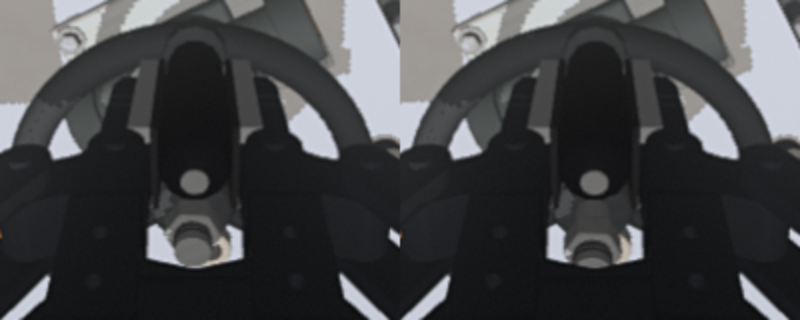

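View pics/s7.png

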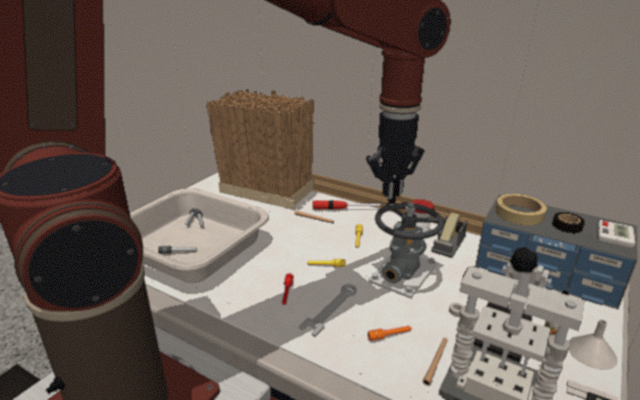

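The handle sits in the jaws exactly as it did at the stop (crop 195,182 against 595,182), and the stem has visibly risen. The pin is in the pan at (178,249), and the wrench, jar and screwdriver have not moved. I'm handing in.

```bash
python3 -c "
from h import *
job_done()
print(observe()['time_s'],observe()['opening'])"
```

```text
the job is handed in; nothing more can be done
the job is handed in; nothing more can be done
```

The valve is set as you asked, and I handed the job in at about 37 s of the 67 s allowed. I pulled the transit pin and dropped it into the pan. I wound the wheel clockwise onto its stop and backed it off two turns counterclockwise. The gripper is still closed on the crank handle.

**Last checks:**
- **Two turns:** the final handle angle is within 0.001 rad of the angle at the stop after two counted turns. I overshot by 0.025 rad and trimmed it back. The handle sits in the jaws just as it did at the stop, and the stem has visibly risen.
- **Grip:** the finger opening is 17 mm on the handle, and the arm is steady with about 9 N of leftover force on the tool.
- **Pin and other items:** the pin is lying in the pan, and the wrench, jar and screwdriver are where they were.

**What did not go to plan:** the force limit did not trip at the stop because the load built up over several small steps. The wrist reached about 93 N, below the 120 N limit, before I relaxed it. Afterwards the arm returned to the same contact position, so nothing slipped.

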